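Hand-start two wing screws, backing off the crossed one

TASK

Hand-start the two wing screws on the clamp bar of the circuit-board carrier, first the left one and then the right one (left as the robot sees it, +y): turn each gently clockwise. One of them runs freely: turn that one home, until it stops; the other stiffens early because its threads are crossed: stop at once without forcing it, turn it back out to its stop and let go. Leave the carrier's surroundings undisturbed.

Things in the scene. Friction and masses are not known exactly. Their poses are not given: they have to be found in the camera images.
- left_wing (a point): Left wing screw (+y side): centre of its upright plastic wing, 36 mm long (this point's x axis), 10 mm thick (y), 22 mm high (z up), spanning 60 to 82 mm above the table, on a 9 mm shank. The screw's upright axis passes through this point. Around it the clamp bar (38 mm above the table) and a flat collar (41 mm): keep fingertips above 45 mm. It turns in place; its height does not change.
- right_wing (a point): Right wing screw, 120 mm from the left one towards the carrier's -y; same sizes and axes.
- screw_left (a joint): Clockwise turn (from above) of the left screw, rad: 0 = outer stop, 2.4 = home (hard stop); starts at 0 to 0.25; stays where left. A sound screw takes an even 0.03 to 0.05 N m up to home. A crossed one is as free at first, then stiffens somewhere between 0.65 and 1.0 rad, climbing 2 to 3 N m per rad: over 0.12 N m before 1.3 rad means crossed. Turned back, it is free again.
- screw_right (a joint): The same for the right screw. At 0 either wing lies along the carrier's x axis (square across the clamp bar). Exactly one of the two screws is crossed; which one, and where it stiffens, changes every time and cannot be seen.
- insert_one (a joint): Sideways shift, m, of one of the two sprung threaded inserts in the carrier, 0 at rest; it may sit under either screw. Forcing a crossed screw shifts its insert; up to 2.5 mm it springs back, beyond (about 0.3 N m on the screw, 0.13 rad past the first resistance) it is stripped. Single readings are off by a millimetre or more; feel the torque instead.
- insert_two (a joint): The same for the other insert.
- carrier: Aluminium board carrier, 170 mm (x) by 250 mm (y), 30 mm thick, fixed to the table; circuit boards with blue connectors (up to 47 mm above the table) either side of a 40 mm wide steel clamp bar along its y axis. Origin: centre of its underside. The screws stand at its y = +60 and -60 mm, x = 0.
- driver_mid (a point): Bystander: an orange screwdriver, 170 mm long and 26 mm thick, lying along the carrier's near edge, about 130 mm from the carrier's centre; this point is half-way along, half-way up.
- spacer_mid (a point): Bystander: a loose brass spacer, 16 mm wide, 8 mm high, on the middle of the clamp bar between the two screws (its top 46 mm above the table); this point is its centre.
- dish_mid (a point): Bystander: an open red dish, 70 by 90 by 22 mm, at the right; its centre.
- meter_mid (a point): Bystander: a black multimeter, 150 by 80 by 34 mm, at the right; its centre.
- spool_mid (a point): Bystander: a black spool, 90 mm across and 60 mm high, at the left; its centre.
- flux_mid (a point): Bystander: a small jar, 40 mm across and 80 mm high, at the left; its centre.

How it is judged (in metres and radians):
On the way, in this order (a step that is already met when the one before it is completed fails the run):
1. the left screw has been tried: turned clockwise past 0.6 rad (value of joint screw_left above 0.6 rad).
2. then the right screw has been tried: turned clockwise past 0.6 rad (value of joint screw_right above 0.6 rad).
At the end, for the whole second after the job is handed in: The free-running screw stands home (joint above 2.2 rad), the crossed one is backed out to its stop (joint below 0.2 rad), and both are let go (((value of joint screw_left above 2.2 rad and value of joint screw_right below 0.2 rad) or (value of joint screw_right above 2.2 rad and value of joint screw_left below 0.2 rad))); the robot touches nothing.
It fails at once if a crossed screw is forced: an insert is pushed aside by more than 2.5 mm (value of joint any of insert_one, insert_two above 0.0025 m).
It fails at once if one of the loose things round about (screwdriver, spacer, dish, multimeter, spool, jar) is moved by more than 25 mm (distance of any of driver_mid, spacer_mid, dish_mid, meter_mid, spool_mid, flux_mid from where it was at the start of the episode above 0.025 m).
It also fails if it takes over 67 s, if anything falls off the work surface, if the arm or the gripper's body presses on something with over 40 N, if the wrist force passes 120 N, or if a joint passes its speed limit or range.

ROBOT

A 6-joint arm with a two-finger parallel gripper is mounted at the origin on the work surface. World frame = base frame: x ahead of the robot, y to its left, z up, the work surface at z = 0. Lengths are in mm, angles in rad, forces in N, time in s.
With the tool pointing down it reaches from about 250 to 800 mm from the base axis. Payload 3.9 kg.
Tool frame: the origin (TCP) lies at the centre of the arm's flange, where the gripper is bolted on; the fingertips stand 173 mm ahead of it and the grasp point (between the pads) lies 155 mm ahead of it; z points along the fingers, x is the direction in which the jaws open and shut, and the axes are right-handed (so a half turn about z gives the same grasp; the last joint's range is limited). The gripper opens to 85 mm and grips with 20 to 120 N. Pads are 22 mm wide; open, the fingers measure 114 mm over their backs; the gripper's body (76 mm by 85 mm) begins 54 mm behind the grasp point. The pads swing forward as they close: fully open they stand 13 mm farther back than shut.
Start: joints at [-1.283, 0.26, -0.138, 1.173, 0, 1.571], TCP at [149.013, -503.399, 404.704] pointing down, gripper open.
Joint ranges: [-2.78, 2.78], [-0.83, 1.72], [-1.28, 1.37], [-1.9, 2.12], [-1.57, 1.48], [-3.14, 3.14]. Speed limits (rad/s): [2.57, 2.57, 3.14, 3.14, 3.14, 3.14].

INTERFACE

Orientations are given as a rotation vector (axis times angle).
In Python, from cell import get_state, capture, camera_model, hand_in gives the robot as it stands.
- The arm moves only by the tool jog_arm, never from a script. Its argument "plan" is a list of rows, each an object with "angular": the turn, a rotation vector about the tool's x, y, z in units of 5 degrees (1.0 is 5 degrees), a list of three; "linear": the shift along the tool's x, y, z in units of 25 mm (1.0 is 25 mm), a list of three; "gripper": the finger opening in mm, from 0 to 85.4. In form: [{"angular": [ax, ay, az], "linear": [x, y, z], "gripper": gripper}, ...]. A call has 1 to 12 rows; each row is the pose to reach, as a shift and turn from the pose commanded when the call began, along the tool's axes at that moment; what a row does not reach only later rows make up. A row lasts 1/12 s, in which the tool goes at most 41.7 mm and 7.16 degrees, less where a joint would pass 70% of its speed; a pose out of reach is approached as far as the arm can. A call with a gripper value outside its range is refused whole. The fingers move at their own pace and stop on an object; "grip_force" is the grip in N (left out, the last holds). Time passes only in rows, so rows that repeat a pose let the fingers close. It gives the time, the measured TCP pose, the force and the opening at its end, in the units of the state.
- get_state(): the state, without advancing time (a new reading comes with each control period).
- capture(name): name is "scene" or "top"; returns the picture (400x640x3 uint8, red, green, blue); there is no depth.
- camera_model(name): a dict with "camera_matrix" (3x3 intrinsics, pixels), "R" (3x3) and "t" (3): a world point X has camera coordinates R X + t. Camera axes: x right, y down, z forward; pixel columns grow to the right and rows downward; lengths in mm; the calibration is good to about 2 mm. A picture is of the moment at which its call begins. camera_model takes no time and is no camera call.
- hand_in(): hands the job in, once; it reports no verdict.
The state is a dict: "time": time; "qpos": joint angles; "joint_vel": joint speeds; "joint_efforts": joint torques, N m; "position": TCP position; "eef_rot": TCP orientation; "force": force on the tool from outside, world axes, zero at the start; "wrist_torque": the same for the moment, N m; "grip_width": finger opening in mm.
Only numpy, scipy, OpenCV 4.12 (cv2) and the standard library are available. Lean on these libraries where they do the work, as an engineer would, in place of code of your own. Each camera call takes 0.05 s, during which the arm holds its last target. There are 200 camera calls.

## Working session

There is one attempt and no reset: what is moved stays moved. The work goes in short steps, Python scripts to look and compute and a tool call to move; the robot and the scene stay as the last step left them, time stands still between calls to the robot, and variables do not carry over. Pictures are saved under pics/ and viewed, about 8 in all and at most 12, crops included, and the job is handed in when it is done.

Besides the shell and the picture viewer there is one more tool, called after ">>>" as name(argument=value, ...) on one line, values as JSON. jog_arm: Moves the arm, as the interface text tells. Its arguments: {"type":"object","properties":{"plan":{"type":"array","items":{"type":"object","properties":{"angular":{"type":"array","items":{"type":"number"}},"linear":{"type":"array","items":{"type":"number"}},"gripper":{"type":"number"}}}},"grip_force":{"type":"number"}},"required":["plan"]}

```bash
mkdir -p pics; ls
python3 - <<'E'
from cell import *
import cv2,numpy as np
np.set_printoptions(suppress=True,precision=4)
for n in("scene","top"):
    cv2.imwrite(f"pics/{n}0.png",capture(n)[:,:,::-1]); m=camera_model(n); print(n,m)
print(get_state())
E
```

```text
pics
scene {'camera_matrix': array([[369.6563,   0.    , 322.463 ],
       [  0.    , 369.6563, 199.7663],
       [  0.    ,   0.    ,   1.    ]]), 'R': array([[ 0.8968,  0.4424,  0.0085],
       [ 0.3143, -0.6234, -0.716 ],
       [-0.3114,  0.6448, -0.6981]]), 't': array([-465.389 ,  -84.9844, 1118.9504])}
top {'camera_matrix': array([[373.5394,   0.    , 316.877 ],
       [  0.    , 373.5394, 198.4003],
       [  0.    ,   0.    ,   1.    ]]), 'R': array([[ 0.0077, -0.9996, -0.0254],
       [-0.9887, -0.0038, -0.1499],
       [ 0.1497,  0.0263, -0.9884]]), 't': array([  11.3092,  524.8618, 1094.1794])}
{'time': 0.1, 'qpos': array([-1.283 ,  0.2606, -0.1393,  1.1727,  0.    ,  1.5708]), 'joint_vel': array([ 0.0011, -0.0017,  0.0046, -0.0014, -0.0007, -0.0011]), 'joint_efforts': array([  0.0002, -40.6507,  25.4527,   0.0102,   0.    ,  -0.    ]), 'position': array([ 148.9274, -503.0864,  403.9263]), 'eef_rot': array([-2.5161,  1.8793,  0.0023]), 'force': array([ 0.1302,  0.3754, -0.5998]), 'wrist_torque': array([ 0.0608, -0.0202,  0.0341]), 'grip_width': 85.29637689945784}
```

View pics/top0.png

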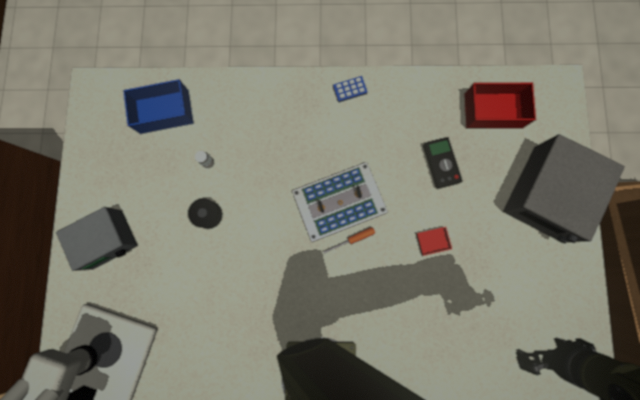

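View pics/scene0.png

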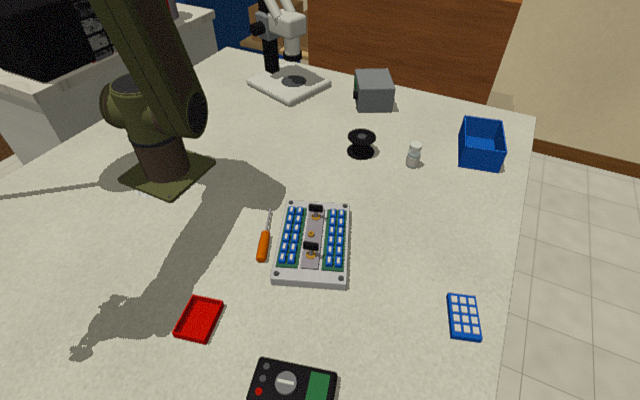

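The top view shows the carrier at about (339,202), tilted by roughly 17°, with wings near (320,207) and (358,191). The scene view shows the wings near (316,210) and (311,246). I'll enlarge both.

Run:
```python
import cv2,numpy as np
a=cv2.imread("pics/top0.png")[155:245,285:395]; b=cv2.imread("pics/scene0.png")[195:295,260:360]
a=cv2.resize(a,None,fx=7,fy=6.6,interpolation=2) if 0 else cv2.resize(a,None,fx=6,fy=6,interpolation=2)
cv2.imwrite("pics/topc.png",a); cv2.imwrite("pics/scenec.png",cv2.resize(b,None,fx=6,fy=6,interpolation=2))
```

```text
(no output)
```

View pics/topc.png

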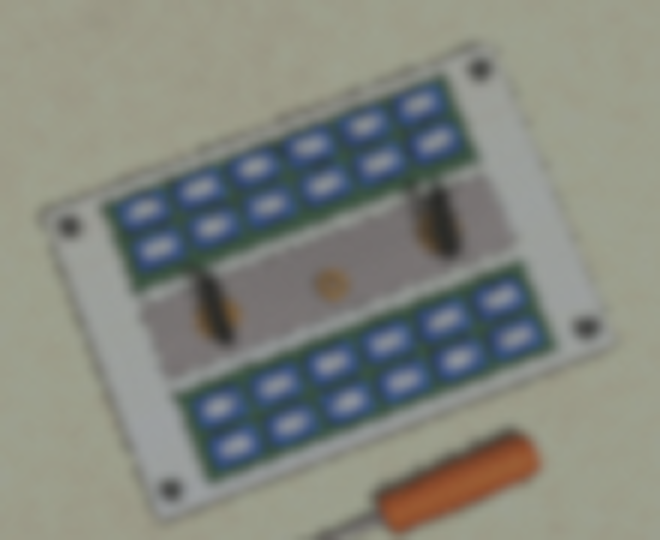

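View pics/scenec.png

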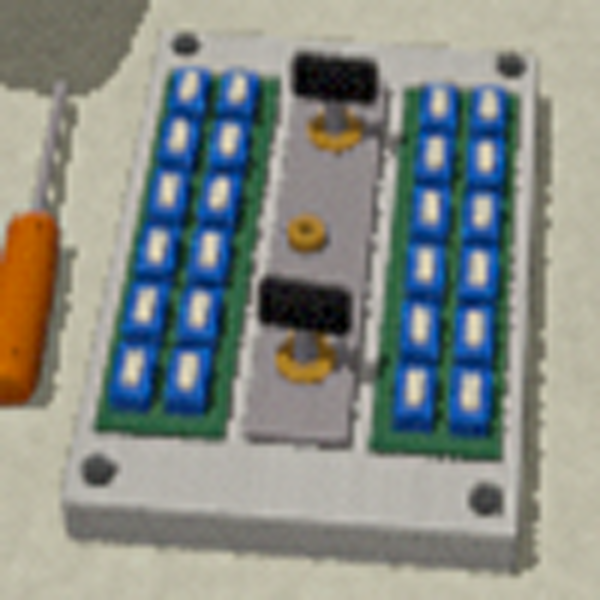

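```bash
cat > fit.py <<'E'
import numpy as np
from cell import camera_model
from scipy.optimize import least_squares
M={n:camera_model(n) for n in("top","scene")}
def proj(n,X):
    m=M[n]; c=np.atleast_2d(X)@m["R"].T+m["t"]; p=c@m["camera_matrix"].T; return p[:,:2]/p[:,2:]
def full(n,P):
    o={"top":(285,155),"scene":(260,195)}[n]; return (np.array(P)+.5)/6-.5+o
E
python3 - <<'E'
from fit import *
# bolts order: (+x+y),(+x-y),(-x+y),(-x-y); then wings L,R
T=full("top",[(68,227),(480,70),(170,490),(586,328),(215,306),(439,221)])
S=full("scene",[(510,65),(486,499),(185,44),(98,470),(335,78),(306,306)])
def pts(p):
    x,y,a,hx,hy=p[:5]; R=np.array([[np.cos(a),-np.sin(a)],[np.sin(a),np.cos(a)]])
    q=np.array([(hx,hy),(hx,-hy),(-hx,hy),(-hx,-hy),(0,60),(0,-60)])@R.T+[x,y]
    return np.c_[q,[31,31,31,31,71,71]]
def res(p):
    X=pts(p); return np.r_[(proj("top",X)-T)+p[5:7],(proj("scene",X)-S)+p[7:9]].ravel()
def f(p): return np.r_[res(p),p[5:9]/1.0]
s=least_squares(f,[500,0,.3,75,115,0,0,0,0]); print(s.x.round(3)); print(res(s.x).reshape(-1,2).round(2)); print(pts(s.x)[4:].round(1))
def ray(n,uv,z):
    m=M[n]; d=m["R"].T@np.linalg.solve(m["camera_matrix"],np.r_[uv,1]); c=-m["R"].T@m["t"]; return (c+d*(z-c[2])/d[2])[:2]
for n,L in(("top",[((200,270),(228,343)),((422,183),(455,258))]),("scene",[((296,60),(377,66)),((262,283),(352,292))])):
    for a,b in L:
        A,B=[ray(n,full(n,[q])[0],82) for q in(a,b)]; print(n,A.round(),B.round(),np.degrees(np.arctan2(*(A-B)[::-1])).round(1)%180, np.linalg.norm(A-B).round())
for n in("top","scene"):
    print({k:ray(n,u,z).round() for k,u,z in ([("driver",(361,235),13),("dish",(434,241),11)] if n=="top" else [("driver",(263,246),13)])})
E
```

```text
[ 5.19628e+02 -5.28450e+01  3.76000e-01  7.20690e+01  1.13086e+02
 -8.90000e-02  8.10000e-02 -2.70000e-02  8.00000e-02]
[[ 0.02 -0.14]
 [-0.25 -0.25]
 [-0.16 -0.04]
 [ 0.09 -0.09]
 [-0.09  0.46]
 [ 0.49 -0.02]
 [-0.01  0.11]
 [-0.03  0.06]
 [ 0.14  0.14]
 [ 0.06  0.07]
 [ 0.07 -0.18]
 [-0.2  -0.27]]
[[ 497.6    3.    71. ]
 [ 541.7 -108.7   71. ]]
top [515.  10.] [479.  -4.] 21.2 38.0
top [558. -98.] [ 521. -114.] 23.0 40.0
scene [484.  -6.] [515.   6.] 20.80000000000001 33.0
scene [ 527. -115.] [ 559. -104.] 19.400000000000006 34.0
{'driver': array([ 416., -121.]), 'dish': array([ 400., -342.])}
{'driver': array([ 417., -122.])}
```

The carrier fit is good to within half a pixel: left screw (497.6, 3.0), right screw (541.7, -108.7), carrier yaw 21.5°. Both wings lie near angle 0. I'll go above the left one, turning counter-clockwise in two stages.

>>> jog_arm(plan=[{"angular": [0,0,-9],"linear": [-7,-9,0.5],"gripper": 50},{"angular": [0,0,-9],"linear": [-7,-9,0.5],"gripper": 50},{"angular": [0,0,-9],"linear": [-7,-9,0.5],"gripper": 50},{"angular": [0,0,-9],"linear": [-7,-9,0.5],"gripper": 50},{"angular": [0,0,-18.5],"linear": [-15.46,-19.1,2],"gripper": 50},{"angular": [0,0,-18.5],"linear": [-15.46,-19.1,2],"gripper": 50},{"angular": [0,0,-18.5],"linear": [-15.46,-19.1,2],"gripper": 50},{"angular": [0,0,-18.5],"linear": [-15.46,-19.1,2],"gripper": 50},{"angular": [0,0,-18.5],"linear": [-15.46,-19.1,2],"gripper": 50},{"angular": [0,0,-18.5],"linear": [-15.46,-19.1,2],"gripper": 50},{"angular": [0,0,-18.5],"linear": [-15.46,-19.1,2],"gripper": 50},{"angular": [0,0,-18.5],"linear": [-15.46,-19.1,2],"gripper": 50}])

```text
time: 1.1
position: [432.6, -91.3, 365.4]
eef_rot: [3.122, 0.35, -0.0]
force: [-0.0, -1.2, -0.3]
grip_width: 50.1
```

```bash
cat > nav.py <<'E'
import numpy as np,sys
from cell import get_state
from scipy.spatial.transform import Rotation as Ro
def go(p,yaw):
    s=get_state(); R=Ro.from_rotvec(s["eef_rot"]); y=np.radians(yaw)
    x=np.array([np.cos(y),np.sin(y),0]); z=np.array([0,0,-1.]); T=Ro.from_matrix(np.c_[x,np.cross(z,x),z])
    m=R.as_matrix()
    print("t",round(s["time"],2),"pos",s["position"].round(1),"yaw",np.degrees(np.arctan2(m[1,0],m[0,0])).round(2),"q6",s["qpos"][5].round(3),"F",s["force"].round(1),"M",s["wrist_torque"].round(3),"w",round(s["grip_width"],1))
    print("lin",(R.inv().apply(np.array(p)-s["position"])/25).round(3),"ang",(np.degrees((R.inv()*T).as_rotvec())/5).round(2))
if __name__=="__main__": a=list(map(float,sys.argv[1:])); go(a[:3],a[3])
E
python3 nav.py 497.6 3 320 111.5
```

```text
t 1.1 pos [432.6 -91.3 365.4] yaw 12.8 q6 1.14 F [-0.  -1.2 -0.3] M [-0.021 -0.028  0.032] w 50.1
lin [ 3.372 -3.101  1.816] ang [ -0.     0.   -19.74]
```

>>> jog_arm(plan=[{"angular": [0,0,-19.74],"linear": [3.37,-3.1,1.8],"gripper": 40},{"angular": [0,0,-19.74],"linear": [3.37,-3.1,1.8],"gripper": 40},{"angular": [0,0,-19.74],"linear": [3.37,-3.1,1.8],"gripper": 40},{"angular": [0,0,-19.74],"linear": [3.37,-3.1,1.8],"gripper": 40},{"angular": [0,0,-19.74],"linear": [3.37,-3.1,1.8],"gripper": 40},{"angular": [0,0,-19.74],"linear": [3.37,-3.1,1.8],"gripper": 40},{"angular": [0,0,-19.74],"linear": [3.37,-3.1,1.8],"gripper": 40},{"angular": [0,0,-19.74],"linear": [3.37,-3.1,1.8],"gripper": 40},{"angular": [0,0,-19.74],"linear": [3.37,-3.1,1.8],"gripper": 40},{"angular": [0,0,-19.74],"linear": [3.37,-3.1,1.8],"gripper": 40},{"angular": [0,0,-19.74],"linear": [3.37,-3.1,1.8],"gripper": 40},{"angular": [0,0,-19.74],"linear": [3.37,-3.1,1.8],"gripper": 40}])

```text
time: 2.1
position: [497.5, 0.5, 320.3]
eef_rot: [-2.045, -2.384, 0.001]
force: [-1.3, -1.3, 0.8]
grip_width: 40.0
```

```bash
python3 nav.py 497.6 3 260 111.5
```

```text
t 2.1 pos [497.5   0.5 320.3] yaw 98.73 q6 -0.151 F [-1.3 -1.3  0.8] M [ 0.009  0.037 -0.047] w 40.0
lin [0.097 0.023 2.413] ang [-0.01 -0.   -2.55]
```

>>> jog_arm(plan=[{"angular": [0,0,-2.55],"linear": [0.1,0.02,2],"gripper": 40},{"angular": [0,0,-2.55],"linear": [0.1,0.02,2.4],"gripper": 40},{"angular": [0,0,-2.55],"linear": [0.1,0.02,2.4],"gripper": 40},{"angular": [0,0,-2.55],"linear": [0.1,0.02,2.4],"gripper": 40},{"angular": [0,0,-2.55],"linear": [0.1,0.02,2.4],"gripper": 40},{"angular": [0,0,-2.55],"linear": [0.1,0.02,2.4],"gripper": 40}])

```text
time: 2.6
position: [498.7, 3.0, 262.2]
eef_rot: [1.777, 2.588, 0.002]
force: [0.1, 0.7, -0.1]
grip_width: 39.9
```

```bash
python3 nav.py 497.6 3 227 111.5
python3 - <<'E'
from cell import *
import cv2
from fit import proj
a=capture("scene"); cv2.imwrite("pics/s1.png",cv2.resize(a[150:270,250:390,::-1],None,fx=5,fy=5,interpolation=2))
print(proj("scene",[[497.6,3,71],[497.6,3,87]]))
s=get_state(); print(s["joint_efforts"],s["qpos"])
E
```

```text
t 2.6 pos [498.7   3.  262.2] yaw 111.04 q6 -0.361 F [ 0.1  0.7 -0.1] M [-0.091  0.008 -0.055] w 39.9
lin [ 0.018 -0.046  1.408] ang [ 0.03  0.01 -0.09]
[[315.51967901 207.31391972]
 [315.48979632 202.72883697]]
[ 1.00296849e-02 -3.96374273e+01  2.11439145e+01  1.59117702e-02
  1.29620075e-04  9.40747268e-03] [ 6.00565972e-03  3.21943885e-01 -4.51167331e-01  7.94638688e-01
 -1.11413915e-05 -3.61498925e-01]
```

View pics/s1.png

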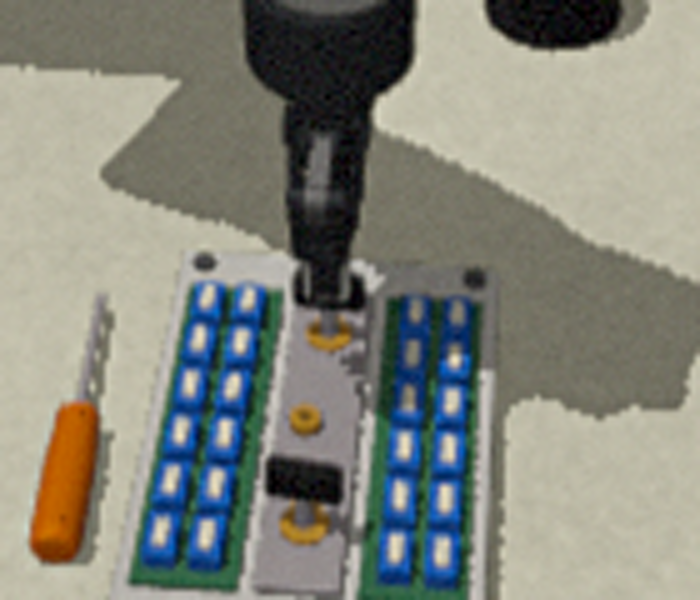

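The jaws straddle the left wing (fingers at crop x≈325, wing 297–363, y≈290). I'll descend and close gently.

>>> jog_arm(plan=[{"angular": [0,0,0],"linear": [0,-0.03,0.7],"gripper": 40},{"angular": [0,0,0],"linear": [0,-0.03,1.4],"gripper": 40},{"angular": [0,0,0],"linear": [0,-0.03,1.4],"gripper": 40},{"angular": [0,0,0],"linear": [0,-0.03,1.4],"gripper": 25},{"angular": [0,0,0],"linear": [0,-0.03,1.4],"gripper": 15},{"angular": [0,0,0],"linear": [0,-0.03,1.4],"gripper": 0},{"angular": [0,0,0],"linear": [0,-0.03,1.4],"gripper": 0},{"angular": [0,0,0],"linear": [0,-0.03,1.4],"gripper": 0},{"angular": [0,0,0],"linear": [0,-0.03,1.4],"gripper": 0},{"angular": [0,0,0],"linear": [0,-0.03,1.4],"gripper": 0}], grip_force=20)

```text
time: 3.48
position: [498.2, 2.1, 227.1]
eef_rot: [1.775, 2.587, 0.0]
force: [1.4, -5.9, 3.7]
grip_width: 9.8
```

```bash
cat >> nav.py <<'E'
    s=get_state(); print("eff6",s["joint_efforts"][5].round(4),"Mz",s["wrist_torque"][2].round(3))
E
python3 nav.py 497.6 3 227 111.5
```

```text
File "nav.py", line 11
    s=get_state(); print("eff6",s["joint_efforts"][5].round(4),"Mz",s["wrist_torque"][2].round(3))
IndentationError: unexpected indent
```

```bash
python3 - <<'E'
L=open("nav.py").read().split("\n"); i=[k for k,l in enumerate(L) if l.startswith("if __name__")][0]
L=L[:i]+['    print("eff6",s["joint_efforts"][5].round(4))']+[L[i]]
open("nav.py","w").write("\n".join(L)+"\n")
E
python3 nav.py 497.6 3 227 111.5
```

```text
t 3.48 pos [498.2   2.1 227.1] yaw 111.09 q6 -0.363 F [ 1.4 -5.9  3.7] M [-0.959 -0.163 -0.031] w 9.8
lin [ 0.041 -0.012  0.004] ang [ 0.03  0.04 -0.08]
eff6 -0.022
```

>>> jog_arm(plan=[{"angular": [0,0,0.5],"linear": [-0.02,0,0],"gripper": 0},{"angular": [0,0,1],"linear": [-0.02,0,0],"gripper": 0},{"angular": [0,0,1.5],"linear": [-0.02,0,0],"gripper": 0},{"angular": [0,0,2],"linear": [-0.02,0,0],"gripper": 0},{"angular": [0,0,2],"linear": [-0.02,0,0],"gripper": 0}])

```text
time: 3.9
position: [498.3, 1.9, 227.1]
eef_rot: [1.995, 2.422, 0.002]
force: [0.7, -4.2, 5.5]
grip_width: 9.4
```

```bash
python3 nav.py 497.6 3 227 111.5
```

```text
t 3.9 pos [498.3   1.9 227.1] yaw 101.06 q6 -0.189 F [ 0.7 -4.2  5.5] M [-0.783 -0.124  0.042] w 9.4
lin [ 0.05  -0.02   0.003] ang [ 0.03  0.03 -2.09]
eff6 0.2797
```

>>> jog_arm(plan=[{"angular": [0,0,0.5],"linear": [0,0,0],"gripper": 0},{"angular": [0,0,1],"linear": [0,0,0],"gripper": 0},{"angular": [0,0,1.5],"linear": [0,0,0],"gripper": 0},{"angular": [0,0,2],"linear": [0,0,0],"gripper": 0},{"angular": [0,0,2],"linear": [0,0,0],"gripper": 0}])

```text
time: 4.32
position: [498.3, 1.8, 227.1]
eef_rot: [2.198, 2.24, 0.002]
force: [1.1, -4.8, 5.2]
grip_width: 9.6
```

```bash
python3 nav.py 497.6 3 227 111.5; python3 -c "
from cell import *
for i in range(6):
    capture('top'); s=get_state(); print(s['time'],s['wrist_torque'][2],s['joint_efforts'][5],s['qpos'][5])"
```

```text
t 4.32 pos [498.3   1.8 227.1] yaw 91.07 q6 -0.015 F [ 1.1 -4.8  5.2] M [-0.874 -0.141 -0.015] w 9.6
lin [ 0.047 -0.029  0.002] ang [ 0.03  0.03 -4.09]
eff6 0.2332
4.3667 0.01639137977071218 0.03809281624853611 -0.015731584811854476
4.4167 -0.05868991662511055 -0.019171974272467196 -0.01595008942570799
4.4667 -0.026215947920996796 -0.03009656793437898 -0.01597075335067145
4.5167 -0.06383332749208259 -0.03187116701155901 -0.015983579654831395
4.5667 -0.029512676464783436 -0.03214238793589175 -0.01596012846275821
4.6167 -0.12370950983190379 -0.03211913863196969 -0.015960985786354444
```

>>> jog_arm(plan=[{"angular": [0,0,0.5],"linear": [0,0,0],"gripper": 0},{"angular": [0,0,1],"linear": [0,0,0],"gripper": 0},{"angular": [0,0,1.5],"linear": [0,0,0],"gripper": 0},{"angular": [0,0,2],"linear": [0,0,0],"gripper": 0}])

```text
time: 4.95
position: [498.4, 1.8, 227.1]
eef_rot: [2.385, 2.039, 0.002]
force: [0.2, -5.7, 5.5]
grip_width: 9.8
```

```bash
cat > feel.py <<'E'
from cell import *
import numpy as np
from scipy.spatial.transform import Rotation as Ro
o=[]
for i in range(7):
    s=get_state(); m=Ro.from_rotvec(s["eef_rot"]).as_matrix(); o.append((s["wrist_torque"][2],s["joint_efforts"][5],s["qpos"][5]))
    if i<6: capture("top")
o=np.array(o); y=np.degrees(np.arctan2(m[1,0],m[0,0]))
print("t",s["time"],"yaw",y.round(2),"th",np.radians((111.5-y)%360).round(3),"w",round(s["grip_width"],2),"F",s["force"].round(1),s["position"].round(1))
print("Mz",o[:,0].round(3),"mean",o[:,0].mean().round(3)); print("eff6",o[:,1].round(3)); print("q6",o[:,2].round(4))
E
python3 feel.py
```

```text
t 5.25 yaw 81.15 th 0.53 w 9.62 F [ 1.2 -4.9  5.5] [498.3   1.7 227.1]
Mz [ 0.007 -0.041 -0.03  -0.037 -0.012  0.046 -0.015] mean -0.012
eff6 [-0.388  0.135  0.152  0.009 -0.025 -0.031 -0.032]
q6 [0.1605 0.1622 0.1594 0.1587 0.1586 0.1586 0.1586]
```

>>> jog_arm(plan=[{"angular": [0,0,0.25],"linear": [0,0,0],"gripper": 0},{"angular": [0,0,0.5],"linear": [0,0,0],"gripper": 0}])

```text
time: 5.42
position: [498.4, 1.7, 227.1]
eef_rot: [2.428, 1.987, 0.002]
force: [0.7, -5.5, 5.7]
grip_width: 9.8
```

```bash
python3 feel.py
```

```text
t 5.7167 yaw 78.65 th 0.573 w 9.37 F [ 0.9 -5.3  5.4] [498.4   1.7 227.1]
Mz [ 0.048 -0.089 -0.007 -0.001  0.013 -0.058 -0.038] mean -0.019
eff6 [-0.187  0.064  0.056 -0.013 -0.029 -0.032 -0.032]
q6 [0.2031 0.204  0.2026 0.2023 0.2022 0.2022 0.2022]
```

>>> jog_arm(plan=[{"angular": [0,0,0.25],"linear": [0,0,0],"gripper": 0},{"angular": [0,0,0.5],"linear": [0,0,0],"gripper": 0}])

```text
time: 5.88
position: [498.4, 1.7, 227.1]
eef_rot: [2.471, 1.934, 0.002]
force: [1.0, -5.7, 6.1]
grip_width: 9.7
```

```bash
python3 feel.py
python3 - <<'E'
from cell import *
import cv2
a=capture("scene"); cv2.imwrite("pics/s2.png",cv2.resize(a[160:270,260:380,::-1],None,fx=5,fy=5,interpolation=2))
E
```

```text
t 6.1833 yaw 76.14 th 0.617 w 9.47 F [ 0.8 -5.4  4.9] [498.4   1.7 227.1]
Mz [-0.015 -0.005 -0.055  0.003 -0.075 -0.051 -0.016] mean -0.031
eff6 [-0.187  0.064  0.056 -0.013 -0.029 -0.032 -0.032]
q6 [0.2467 0.2476 0.2463 0.2459 0.2458 0.2458 0.2459]
```

View pics/s2.png

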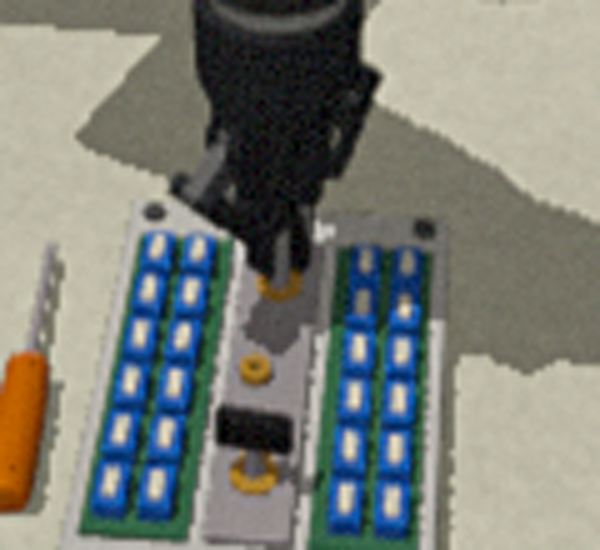

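The wing is hidden by the fingers at about (270,250) and has turned with them. The spacer at (255,367) is untouched. I'll continue in 2.5° steps.

>>> jog_arm(plan=[{"angular": [0,0,0.25],"linear": [0,0,0],"gripper": 0},{"angular": [0,0,0.5],"linear": [0,0,0],"gripper": 0}])

```text
time: 6.4
position: [498.4, 1.7, 227.1]
eef_rot: [2.513, 1.88, 0.002]
force: [1.0, -6.0, 6.5]
grip_width: 9.4
```

```bash
python3 feel.py
```

```text
t 6.7 yaw 73.64 th 0.661 w 9.72 F [ 1.4 -4.1  5.4] [498.4   1.7 227.1]
Mz [ 0.072  0.003 -0.05  -0.01  -0.017 -0.045  0.014] mean -0.005
eff6 [-0.187  0.064  0.056 -0.013 -0.029 -0.032 -0.032]
q6 [0.2903 0.2912 0.2899 0.2895 0.2895 0.2894 0.2895]
```

>>> jog_arm(plan=[{"angular": [0,0,0.25],"linear": [0,0,0],"gripper": 0},{"angular": [0,0,0.5],"linear": [0,0,0],"gripper": 0}])

```text
time: 6.87
position: [498.3, 1.7, 227.1]
eef_rot: [2.553, 1.824, 0.002]
force: [0.7, -5.8, 6.5]
grip_width: 9.5
```

```bash
python3 feel.py
```

```text
t 7.1667 yaw 71.14 th 0.704 w 9.14 F [ 0.4 -5.3  6.7] [498.4   1.7 227.1]
Mz [ 0.004 -0.037 -0.035 -0.065  0.005 -0.031 -0.029] mean -0.027
eff6 [-0.187  0.064  0.056 -0.013 -0.029 -0.032 -0.032]
q6 [0.3339 0.3348 0.3335 0.3331 0.3331 0.3331 0.3331]
```

>>> jog_arm(plan=[{"angular": [0,0,0.25],"linear": [0,0,0],"gripper": 0},{"angular": [0,0,0.5],"linear": [0,0,0],"gripper": 0}])

```text
time: 7.33
position: [498.4, 1.7, 227.1]
eef_rot: [2.592, 1.768, 0.002]
force: [1.0, -5.7, 6.3]
grip_width: 9.8
```

```bash
python3 feel.py
```

```text
t 7.6333 yaw 68.64 th 0.748 w 9.43 F [ 1.3 -5.9  6.3] [498.4   1.7 227.1]
Mz [ 0.026 -0.008 -0.065 -0.062 -0.034 -0.006 -0.057] mean -0.03
eff6 [-0.187  0.064  0.056 -0.013 -0.029 -0.032 -0.032]
q6 [0.3776 0.3785 0.3771 0.3768 0.3767 0.3768 0.3767]
```

>>> jog_arm(plan=[{"angular": [0,0,0.25],"linear": [0,0,0],"gripper": 0},{"angular": [0,0,0.5],"linear": [0,0,0],"gripper": 0}])

```text
time: 7.8
position: [498.3, 1.7, 227.1]
eef_rot: [2.63, 1.711, 0.003]
force: [1.2, -6.1, 6.3]
grip_width: 9.8
```

```bash
python3 feel.py
```

```text
t 8.1 yaw 66.15 th 0.792 w 9.74 F [ 0.5 -5.6  6.4] [498.4   1.7 227.1]
Mz [ 0.054 -0.039  0.005 -0.11  -0.066 -0.093 -0.024] mean -0.039
eff6 [-0.187  0.064  0.056 -0.013 -0.029 -0.032 -0.032]
q6 [0.4212 0.4221 0.4208 0.4205 0.4204 0.4203 0.4203]
```

>>> jog_arm(plan=[{"angular": [0,0,0.25],"linear": [0,0,0],"gripper": 0},{"angular": [0,0,0.5],"linear": [0,0,0],"gripper": 0}])

```text
time: 8.27
position: [498.3, 1.7, 227.1]
eef_rot: [2.667, 1.653, 0.003]
force: [1.2, -6.7, 4.9]
grip_width: 9.7
```

```bash
python3 feel.py
```

```text
t 8.5667 yaw 63.64 th 0.835 w 9.45 F [ 1.  -6.4  5.7] [498.3   1.7 227.1]
Mz [ 0.037 -0.055 -0.04  -0.051 -0.026 -0.047 -0.113] mean -0.042
eff6 [-0.187  0.064  0.056 -0.013 -0.029 -0.032 -0.032]
q6 [0.4649 0.4657 0.4644 0.4641 0.464  0.464  0.464 ]
```

>>> jog_arm(plan=[{"angular": [0,0,0.25],"linear": [0,0,0],"gripper": 0},{"angular": [0,0,0.5],"linear": [0,0,0],"gripper": 0}])

```text
time: 8.73
position: [498.3, 1.7, 227.1]
eef_rot: [2.702, 1.595, 0.003]
force: [0.9, -5.4, 6.3]
grip_width: 9.5
```

```bash
python3 feel.py
```

```text
t 9.0333 yaw 61.14 th 0.879 w 9.51 F [ 1.4 -5.6  6.2] [498.3   1.6 227.1]
Mz [ 0.025 -0.036 -0.052 -0.065 -0.059 -0.062 -0.025] mean -0.039
eff6 [-0.187  0.064  0.056 -0.013 -0.029 -0.032 -0.032]
q6 [0.5085 0.5094 0.508  0.5077 0.5076 0.5076 0.5076]
```

>>> jog_arm(plan=[{"angular": [0,0,0.25],"linear": [0,0,0],"gripper": 0},{"angular": [0,0,0.5],"linear": [0,0,0],"gripper": 0}])

```text
time: 9.2
position: [498.3, 1.6, 227.1]
eef_rot: [2.736, 1.536, 0.003]
force: [0.2, -6.0, 6.3]
grip_width: 9.4
```

```bash
python3 feel.py
```

```text
t 9.5 yaw 58.64 th 0.923 w 9.63 F [ 1.8 -6.5  6. ] [498.3   1.6 227.1]
Mz [ 0.03   0.036 -0.054 -0.046  0.001 -0.066 -0.071] mean -0.024
eff6 [-0.187  0.064  0.056 -0.013 -0.029 -0.032 -0.032]
q6 [0.5521 0.553  0.5516 0.5514 0.5513 0.5513 0.5512]
```

>>> jog_arm(plan=[{"angular": [0,0,0.25],"linear": [0,0,0],"gripper": 0},{"angular": [0,0,0.5],"linear": [0,0,0],"gripper": 0}])

```text
time: 9.67
position: [498.3, 1.6, 227.1]
eef_rot: [2.769, 1.475, 0.003]
force: [1.9, -6.1, 5.6]
grip_width: 9.7
```

```bash
python3 feel.py
```

```text
t 9.9667 yaw 56.14 th 0.966 w 9.78 F [ 1.1 -5.7  7.3] [498.3   1.6 227.1]
Mz [-0.005 -0.033 -0.03  -0.024 -0.136 -0.029 -0.079] mean -0.048
eff6 [-0.187  0.064  0.056 -0.013 -0.029 -0.032 -0.032]
q6 [0.5958 0.5967 0.5953 0.595  0.5949 0.5949 0.5949]
```

>>> jog_arm(plan=[{"angular": [0,0,0.25],"linear": [0,0,0],"gripper": 0},{"angular": [0,0,0.5],"linear": [0,0,0],"gripper": 0}])

```text
time: 10.13
position: [498.3, 1.6, 227.1]
eef_rot: [2.801, 1.415, 0.003]
force: [0.4, -6.2, 6.1]
grip_width: 9.7
```

```bash
python3 feel.py
```

```text
t 10.4333 yaw 53.64 th 1.01 w 9.65 F [ 1.1 -5.7  6.9] [498.3   1.6 227.1]
Mz [ 0.052 -0.076 -0.067 -0.011 -0.029 -0.074 -0.021] mean -0.032
eff6 [-0.187  0.064  0.056 -0.013 -0.029 -0.032 -0.032]
q6 [0.6394 0.6402 0.6389 0.6386 0.6385 0.6386 0.6385]
```

>>> jog_arm(plan=[{"angular": [0,0,0.25],"linear": [0,0,0],"gripper": 0},{"angular": [0,0,0.5],"linear": [0,0,0],"gripper": 0}])

```text
time: 10.6
position: [498.3, 1.6, 227.1]
eef_rot: [2.831, 1.353, 0.003]
force: [1.3, -5.7, 5.2]
grip_width: 9.6
```

```bash
python3 feel.py
```

```text
t 10.9 yaw 51.14 th 1.054 w 9.48 F [ 0.9 -6.5  5.6] [498.3   1.6 227.1]
Mz [ 0.02   0.032 -0.065 -0.008 -0.037 -0.036 -0.037] mean -0.019
eff6 [-0.187  0.063  0.055 -0.013 -0.029 -0.032 -0.032]
q6 [0.683  0.6839 0.6825 0.6822 0.6822 0.6822 0.6822]
```

>>> jog_arm(plan=[{"angular": [0,0,0.25],"linear": [0,0,0],"gripper": 0},{"angular": [0,0,0.5],"linear": [0,0,0],"gripper": 0}])

```text
time: 11.07
position: [498.3, 1.6, 227.1]
eef_rot: [2.86, 1.291, 0.003]
force: [1.1, -6.4, 6.3]
grip_width: 9.5
```

```bash
python3 feel.py
```

```text
t 11.3667 yaw 48.64 th 1.097 w 9.46 F [-0.1 -6.1  6. ] [498.3   1.6 227.1]
Mz [-0.    -0.043 -0.059 -0.083 -0.027  0.017 -0.05 ] mean -0.035
eff6 [-0.187  0.063  0.055 -0.013 -0.029 -0.032 -0.032]
q6 [0.7267 0.7275 0.7262 0.7259 0.7258 0.7258 0.7258]
```

>>> jog_arm(plan=[{"angular": [0,0,0.25],"linear": [0,0,0],"gripper": 0},{"angular": [0,0,0.5],"linear": [0,0,0],"gripper": 0}])

```text
time: 11.53
position: [498.3, 1.6, 227.1]
eef_rot: [2.887, 1.228, 0.003]
force: [0.4, -6.4, 5.5]
grip_width: 9.8
```

```bash
python3 feel.py
```

```text
t 11.8333 yaw 46.14 th 1.141 w 9.24 F [ 0.6 -6.5  6.2] [498.3   1.5 227.1]
Mz [ 0.097 -0.012 -0.025 -0.008 -0.028  0.027  0.02 ] mean 0.01
eff6 [-0.187  0.063  0.055 -0.013 -0.029 -0.032 -0.032]
q6 [0.7703 0.7712 0.7698 0.7695 0.7695 0.7694 0.7694]
```

No stiffening past 1.1 rad, so the left screw is the sound one. I'll turn it towards home.

>>> jog_arm(plan=[{"angular": [0,0,1],"linear": [0,0,0],"gripper": 0},{"angular": [0,0,2],"linear": [0,0,0],"gripper": 0},{"angular": [0,0,3],"linear": [0,0,0],"gripper": 0},{"angular": [0,0,4],"linear": [0,0,0],"gripper": 0},{"angular": [0,0,5],"linear": [0,0,0],"gripper": 0},{"angular": [0,0,6],"linear": [0,0,0],"gripper": 0},{"angular": [0,0,7],"linear": [0,0,0],"gripper": 0},{"angular": [0,0,8],"linear": [0,0,0],"gripper": 0},{"angular": [0,0,9],"linear": [0,0,0],"gripper": 0},{"angular": [0,0,10],"linear": [0,0,0],"gripper": 0},{"angular": [0,0,11],"linear": [0,0,0],"gripper": 0},{"angular": [0,0,12],"linear": [0,0,0],"gripper": 0}])

```text
time: 12.83
position: [497.9, 1.4, 227.1]
eef_rot: [3.115, -0.385, 0.004]
force: [0.2, -6.0, 7.5]
grip_width: 9.6
```

```bash
python3 feel.py
```

```text
t 13.1333 yaw -13.87 th 2.188 w 9.46 F [-0.4 -6.7  6.9] [497.9   1.4 227.1]
Mz [ 0.037 -0.017 -0.018 -0.067 -0.083 -0.07   0.039] mean -0.026
eff6 [-0.817  0.286  0.341  0.049 -0.02  -0.033 -0.035]
q6 [1.8207 1.824  1.8183 1.8169 1.8167 1.8167 1.8166]
```

>>> jog_arm(plan=[{"angular": [0,0,0.5],"linear": [0,0,0],"gripper": 0},{"angular": [0,0,1],"linear": [0,0,0],"gripper": 0},{"angular": [0,0,1.5],"linear": [0,0,0],"gripper": 0}])

```text
time: 13.38
position: [497.8, 1.4, 227.1]
eef_rot: [3.084, -0.585, 0.004]
force: [-1.0, -6.5, 7.1]
grip_width: 9.5
```

```bash
python3 feel.py
```

```text
t 13.6833 yaw -21.36 th 2.319 w 9.71 F [-0.2 -6.6  7.4] [497.8   1.4 227.1]
Mz [ 0.072 -0.072 -0.063 -0.044 -0.011 -0.008 -0.094] mean -0.031
eff6 [-0.393  0.13   0.149  0.005 -0.028 -0.034 -0.035]
q6 [1.9495 1.9512 1.9483 1.9477 1.9476 1.9475 1.9475]
```

Now creeping to feel the hard stop.

>>> jog_arm(plan=[{"angular": [0,0,0.25],"linear": [0,0,0],"gripper": 0},{"angular": [0,0,0.5],"linear": [0,0,0],"gripper": 0}])

```text
time: 13.85
position: [497.8, 1.4, 227.1]
eef_rot: [3.071, -0.65, 0.004]
force: [-1.3, -6.7, 8.1]
grip_width: 9.6
```

```bash
python3 feel.py
```

```text
t 14.15 yaw -23.87 th 2.363 w 9.86 F [-0.5 -6.3  7.9] [497.8   1.4 227.1]
Mz [ 0.018 -0.065  0.001 -0.039 -0.035 -0.009 -0.026] mean -0.022
eff6 [-0.19   0.059  0.052 -0.016 -0.032 -0.035 -0.036]
q6 [1.992  1.9929 1.9916 1.9912 1.9912 1.9912 1.9912]
```

>>> jog_arm(plan=[{"angular": [0,0,0.25],"linear": [0,0,0],"gripper": 0},{"angular": [0,0,0.5],"linear": [0,0,0],"gripper": 0}])

```text
time: 14.32
position: [497.8, 1.4, 227.1]
eef_rot: [3.056, -0.717, 0.004]
force: [-1.5, -6.3, 8.1]
grip_width: 9.2
```

```bash
python3 feel.py
```

```text
t 14.6167 yaw -26.34 th 2.406 w 9.67 F [-0.6 -7.7  8.1] [497.8   1.4 227.1]
Mz [0.228 0.208 0.122 0.156 0.117 0.157 0.127] mean 0.159
eff6 [-0.083  0.289  0.231  0.146  0.129  0.127  0.127]
q6 [2.0356 2.0361 2.0347 2.0344 2.0344 2.0344 2.0344]
```

The hard stop was felt at about 2.39 rad, with torque rising to 0.13–0.2 N m. I'll release and lift off.

>>> jog_arm(plan=[{"angular": [0,0,0],"linear": [0,0,0],"gripper": 40},{"angular": [0,0,0],"linear": [0,0,0],"gripper": 40},{"angular": [0,0,0],"linear": [0,0,0],"gripper": 40},{"angular": [0,0,0],"linear": [0,0,0],"gripper": 40},{"angular": [0,0,0],"linear": [0,0,-1],"gripper": 40},{"angular": [0,0,0],"linear": [0,0,-2],"gripper": 40},{"angular": [0,0,-1],"linear": [0,0,-2.6],"gripper": 40},{"angular": [0,0,-2],"linear": [0,0,-2.6],"gripper": 40}])

```text
time: 15.28
position: [498.7, 2.6, 293.9]
eef_rot: [-3.109, 0.44, -0.009]
force: [0.2, 0.7, 1.0]
grip_width: 40.0
```

```bash
python3 nav.py 542 -110 262 111
```

```text
t 15.28 pos [498.7   2.6 293.9] yaw -16.1 q6 1.857 F [0.2 0.7 1. ] M [ 0.007 -0.05   0.022] w 40.0
lin [2.906 3.85  1.282] ang [  0.05  -0.06 -25.42]
eff6 0.911
```

>>> jog_arm(plan=[{"angular": [0,0,-25.42],"linear": [2.9,3.85,0.3],"gripper": 40},{"angular": [0,0,-25.42],"linear": [2.9,3.85,0.3],"gripper": 40},{"angular": [0,0,-25.42],"linear": [2.9,3.85,0.3],"gripper": 40},{"angular": [0,0,-25.42],"linear": [2.9,3.85,0.3],"gripper": 40},{"angular": [0,0,-25.42],"linear": [2.9,3.85,0.3],"gripper": 40},{"angular": [0,0,-25.42],"linear": [2.9,3.85,0.3],"gripper": 40},{"angular": [0,0,-25.42],"linear": [2.9,3.85,0.3],"gripper": 40},{"angular": [0,0,-25.42],"linear": [2.9,3.85,0.3],"gripper": 40},{"angular": [0,0,-25.42],"linear": [2.9,3.85,0.3],"gripper": 40},{"angular": [0,0,-25.42],"linear": [2.9,3.85,0.3],"gripper": 40},{"angular": [0,0,-25.42],"linear": [2.9,3.85,0.3],"gripper": 40},{"angular": [0,0,-25.42],"linear": [2.9,3.85,0.3],"gripper": 40}])

```text
time: 16.28
position: [539.6, -110.2, 282.9]
eef_rot: [-2.596, -1.768, 0.0]
force: [-0.0, -0.4, 0.2]
grip_width: 40.4
```

```bash
python3 nav.py 542 -110 262 111
```

```text
t 16.28 pos [ 539.6 -110.2  282.9] yaw 68.51 q6 0.173 F [-0.  -0.4  0.2] M [-0.014  0.062 -0.034] w 40.4
lin [0.041 0.089 0.834] ang [-0.01 -0.01 -8.5 ]
eff6 1.235
```

>>> jog_arm(plan=[{"angular": [0,0,-2],"linear": [0.04,0.09,0.4],"gripper": 40},{"angular": [0,0,-4],"linear": [0.04,0.09,0.8],"gripper": 40},{"angular": [0,0,-8.5],"linear": [0.04,0.09,0.8],"gripper": 40},{"angular": [0,0,-8.5],"linear": [0.04,0.09,0.8],"gripper": 40},{"angular": [0,0,-8.5],"linear": [0.04,0.09,0.8],"gripper": 40},{"angular": [0,0,-8.5],"linear": [0.04,0.09,0.8],"gripper": 40},{"angular": [0,0,-8.5],"linear": [0.04,0.09,0.8],"gripper": 40},{"angular": [0,0,-8.5],"linear": [0.04,0.09,0.8],"gripper": 40},{"angular": [0,0,-8.5],"linear": [0.04,0.09,0.8],"gripper": 40}])

```text
time: 17.03
position: [542.2, -110.2, 263.1]
eef_rot: [-1.79, -2.581, -0.0]
force: [0.7, 0.8, 0.5]
grip_width: 39.5
```

```bash
python3 nav.py 542 -109.5 227 111
python3 - <<'E'
from cell import *
import cv2
a=capture("scene"); cv2.imwrite("pics/s3.png",cv2.resize(a[150:290,250:390,::-1],None,fx=4,fy=4,interpolation=2))
E
```

```text
t 17.03 pos [ 542.2 -110.2  263.1] yaw 110.5 q6 -0.558 F [0.7 0.8 0.5] M [-0.008  0.017  0.037] w 39.5
lin [0.029 0.005 1.444] ang [-0.   -0.01 -0.1 ]
eff6 0.0052
```

View pics/s3.png

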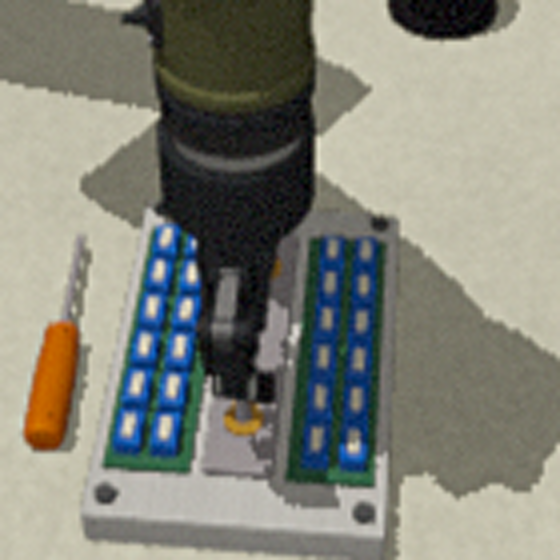

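The jaws straddle the right wing (wing ≈(240,385), collar (243,415)). I'll descend and close.

>>> jog_arm(plan=[{"angular": [0,0,-0.1],"linear": [0.01,0,0.7],"gripper": 40},{"angular": [0,0,-0.1],"linear": [0.01,0,1.42],"gripper": 40},{"angular": [0,0,-0.1],"linear": [0.01,0,1.42],"gripper": 40},{"angular": [0,0,-0.1],"linear": [0.01,0,1.42],"gripper": 25},{"angular": [0,0,-0.1],"linear": [0.01,0,1.42],"gripper": 15},{"angular": [0,0,-0.1],"linear": [0.01,0,1.42],"gripper": 0},{"angular": [0,0,-0.1],"linear": [0.01,0,1.42],"gripper": 0},{"angular": [0,0,-0.1],"linear": [0.01,0,1.42],"gripper": 0},{"angular": [0,0,-0.1],"linear": [0.01,0,1.42],"gripper": 0},{"angular": [0,0,-0.1],"linear": [0.01,0,1.42],"gripper": 0}], grip_force=20)

```text
time: 17.92
position: [542.5, -110.2, 228.6]
eef_rot: [1.776, 2.59, 0.001]
force: [-1.0, 0.1, 4.5]
grip_width: 9.6
```

```bash
python3 feel.py
```

```text
t 18.2167 yaw 111.13 th 0.007 w 9.34 F [-1.1  0.7  6. ] [ 542.4 -110.2  228.6]
Mz [-0.019 -0.027 -0.044 -0.059 -0.028 -0.043 -0.041] mean -0.037
eff6 [-0.035 -0.035 -0.035 -0.035 -0.035 -0.035 -0.035]
q6 [-0.5692 -0.5692 -0.5692 -0.5692 -0.5692 -0.5692 -0.5692]
```

>>> jog_arm(plan=[{"angular": [0,0,1],"linear": [0,0,0],"gripper": 0},{"angular": [0,0,2],"linear": [0,0,0],"gripper": 0},{"angular": [0,0,3],"linear": [0,0,0],"gripper": 0},{"angular": [0,0,4],"linear": [0,0,0],"gripper": 0},{"angular": [0,0,5],"linear": [0,0,0],"gripper": 0},{"angular": [0,0,5.5],"linear": [0,0,0],"gripper": 0},{"angular": [0,0,6],"linear": [0,0,0],"gripper": 0}])

```text
time: 18.8
position: [542.5, -110.3, 228.6]
eef_rot: [2.388, 2.039, 0.001]
force: [-1.7, 1.0, 6.9]
grip_width: 9.5
```

```bash
python3 feel.py
```

```text
t 19.1 yaw 81.12 th 0.53 w 9.94 F [-2.1  0.1  5.4] [ 542.5 -110.3  228.6]
Mz [ 0.027 -0.003 -0.012 -0.002  0.021 -0.068 -0.026] mean -0.009
eff6 [-0.367  0.137  0.15   0.006 -0.028 -0.034 -0.035]
q6 [-0.0435 -0.0419 -0.0448 -0.0455 -0.0456 -0.0456 -0.0456]
```

>>> jog_arm(plan=[{"angular": [0,0,0.25],"linear": [0,0,0],"gripper": 0},{"angular": [0,0,0.5],"linear": [0,0,0],"gripper": 0}])

```text
time: 19.27
position: [542.5, -110.3, 228.6]
eef_rot: [2.43, 1.988, 0.001]
force: [-1.0, 0.7, 6.2]
grip_width: 9.7
```

```bash
python3 feel.py
```

```text
t 19.5667 yaw 78.62 th 0.574 w 9.31 F [-0.8  0.1  5.3] [ 542.5 -110.3  228.6]
Mz [ 0.022 -0.033 -0.041 -0.057 -0.    -0.028 -0.034] mean -0.024
eff6 [-0.19   0.065  0.053 -0.016 -0.032 -0.034 -0.035]
q6 [-0.0011 -0.0002 -0.0016 -0.0019 -0.0019 -0.002  -0.002 ]
```

>>> jog_arm(plan=[{"angular": [0,0,0.25],"linear": [0,0,0],"gripper": 0},{"angular": [0,0,0.5],"linear": [0,0,0],"gripper": 0}])

```text
time: 19.73
position: [542.4, -110.3, 228.6]
eef_rot: [2.473, 1.935, 0.001]
force: [-0.9, 0.3, 6.5]
grip_width: 9.3
```

```bash
python3 feel.py
```

```text
t 20.0333 yaw 76.12 th 0.617 w 9.54 F [-0.6 -0.3  5.3] [ 542.5 -110.3  228.6]
Mz [ 0.083 -0.027  0.014 -0.048 -0.027 -0.045 -0.048] mean -0.014
eff6 [-0.19   0.065  0.053 -0.016 -0.032 -0.034 -0.035]
q6 [0.0425 0.0434 0.042  0.0418 0.0417 0.0417 0.0417]
```

Still free. One step per check from here.

>>> jog_arm(plan=[{"angular": [0,0,0.25],"linear": [0,0,0],"gripper": 0},{"angular": [0,0,0.5],"linear": [0,0,0],"gripper": 0}])

```text
time: 20.2
position: [542.5, -110.3, 228.6]
eef_rot: [2.515, 1.88, 0.001]
force: [-0.5, 0.0, 4.6]
grip_width: 9.4
```

```bash
python3 feel.py
```

```text
t 20.5 yaw 73.62 th 0.661 w 9.6 F [-0.3  0.4  5.3] [ 542.5 -110.3  228.6]
Mz [ 0.031  0.032  0.005 -0.078 -0.054 -0.049 -0.019] mean -0.019
eff6 [-0.189  0.065  0.053 -0.016 -0.031 -0.034 -0.035]
q6 [0.0861 0.0871 0.0857 0.0853 0.0853 0.0853 0.0853]
```

>>> jog_arm(plan=[{"angular": [0,0,0.25],"linear": [0,0,0],"gripper": 0},{"angular": [0,0,0.5],"linear": [0,0,0],"gripper": 0}])

```text
time: 20.67
position: [542.4, -110.3, 228.6]
eef_rot: [2.555, 1.825, 0.001]
force: [-0.8, 0.1, 5.9]
grip_width: 9.4
```

```bash
python3 feel.py
```

```text
t 20.9667 yaw 71.12 th 0.705 w 9.91 F [-0.8  0.6  4.9] [ 542.5 -110.3  228.6]
Mz [ 0.016 -0.013 -0.004 -0.004  0.03  -0.027 -0.033] mean -0.005
eff6 [-0.19   0.065  0.053 -0.016 -0.031 -0.034 -0.035]
q6 [0.1298 0.1306 0.1294 0.129  0.129  0.1289 0.1289]
```

>>> jog_arm(plan=[{"angular": [0,0,0.25],"linear": [0,0,0],"gripper": 0},{"angular": [0,0,0.5],"linear": [0,0,0],"gripper": 0}])

```text
time: 21.13
position: [542.4, -110.4, 228.6]
eef_rot: [2.595, 1.769, 0.001]
force: [-1.1, -0.5, 5.5]
grip_width: 9.1
```

```bash
python3 feel.py
```

```text
t 21.4333 yaw 68.62 th 0.748 w 9.78 F [-1. -1.  6.] [ 542.4 -110.3  228.6]
Mz [ 0.036 -0.044 -0.04  -0.017 -0.033 -0.013 -0.055] mean -0.024
eff6 [-0.189  0.065  0.053 -0.016 -0.031 -0.034 -0.035]
q6 [0.1734 0.1743 0.173  0.1727 0.1726 0.1726 0.1726]
```

>>> jog_arm(plan=[{"angular": [0,0,0.25],"linear": [0,0,0],"gripper": 0},{"angular": [0,0,0.5],"linear": [0,0,0],"gripper": 0}])

```text
time: 21.6
position: [542.5, -110.4, 228.6]
eef_rot: [2.633, 1.712, 0.001]
force: [-0.6, 0.6, 6.0]
grip_width: 9.5
```

```bash
python3 feel.py
```

```text
t 21.9 yaw 66.12 th 0.792 w 9.44 F [-0.6  0.5  5.1] [ 542.5 -110.3  228.6]
Mz [ 0.049 -0.017 -0.061 -0.021 -0.089 -0.062 -0.076] mean -0.04
eff6 [-0.189  0.065  0.053 -0.016 -0.031 -0.034 -0.035]
q6 [0.2171 0.2179 0.2166 0.2162 0.2162 0.2162 0.2162]
```

>>> jog_arm(plan=[{"angular": [0,0,0.25],"linear": [0,0,0],"gripper": 0},{"angular": [0,0,0.5],"linear": [0,0,0],"gripper": 0}])

```text
time: 22.07
position: [542.4, -110.4, 228.6]
eef_rot: [2.669, 1.654, 0.001]
force: [-1.1, -0.7, 5.5]
grip_width: 9.6
```

```bash
python3 feel.py
```

```text
t 22.3667 yaw 63.62 th 0.836 w 9.79 F [-0.5 -0.2  6.1] [ 542.5 -110.4  228.6]
Mz [ 0.032 -0.05  -0.046 -0.026 -0.013 -0.066 -0.061] mean -0.033
eff6 [-0.189  0.065  0.053 -0.016 -0.031 -0.034 -0.035]
q6 [0.2607 0.2616 0.2602 0.2599 0.2599 0.2598 0.2599]
```

>>> jog_arm(plan=[{"angular": [0,0,0.25],"linear": [0,0,0],"gripper": 0},{"angular": [0,0,0.5],"linear": [0,0,0],"gripper": 0}])

```text
time: 22.53
position: [542.4, -110.4, 228.6]
eef_rot: [2.705, 1.595, 0.001]
force: [-1.1, -0.4, 5.2]
grip_width: 9.8
```

```bash
python3 feel.py
```

```text
t 22.8333 yaw 61.12 th 0.879 w 9.74 F [-1.8  0.1  4.8] [ 542.5 -110.4  228.6]
Mz [ 0.019 -0.037  0.003  0.     0.015 -0.021 -0.099] mean -0.017
eff6 [-0.189  0.065  0.053 -0.015 -0.031 -0.034 -0.035]
q6 [0.3043 0.3052 0.3039 0.3036 0.3035 0.3035 0.3035]
```

>>> jog_arm(plan=[{"angular": [0,0,0.25],"linear": [0,0,0],"gripper": 0},{"angular": [0,0,0.5],"linear": [0,0,0],"gripper": 0}])

```text
time: 23.0
position: [542.4, -110.4, 228.6]
eef_rot: [2.739, 1.536, 0.001]
force: [-1.5, -0.6, 5.4]
grip_width: 9.0
```

```bash
python3 feel.py
```

```text
t 23.3 yaw 58.64 th 0.923 w 9.73 F [-1.6 -0.5  5.4] [ 542.4 -110.4  228.6]
Mz [0.172 0.072 0.07  0.044 0.095 0.083 0.104] mean 0.092
eff6 [-0.088  0.176  0.156  0.085  0.069  0.066  0.066]
q6 [0.3478 0.3486 0.3472 0.3469 0.3468 0.3469 0.3468]
```

It stiffens at about 0.89 rad: torque jumped from -0.035 to +0.066 N m at rest, and to 0.17 at the end of the move. The right screw is crossed, so I'm backing it out at once.

>>> jog_arm(plan=[{"angular": [0,0,-1],"linear": [0,0,0],"gripper": 0},{"angular": [0,0,-2],"linear": [0,0,0],"gripper": 0},{"angular": [0,0,-3],"linear": [0,0,0],"gripper": 0},{"angular": [0,0,-4],"linear": [0,0,0],"gripper": 0},{"angular": [0,0,-5],"linear": [0,0,0],"gripper": 0},{"angular": [0,0,-6],"linear": [0,0,0],"gripper": 0},{"angular": [0,0,-7],"linear": [0,0,0],"gripper": 0},{"angular": [0,0,-8],"linear": [0,0,0],"gripper": 0},{"angular": [0,0,-9],"linear": [0,0,0],"gripper": 0},{"angular": [0,0,-9.5],"linear": [0,0,0],"gripper": 0}])

```text
time: 24.13
position: [542.4, -110.2, 228.6]
eef_rot: [1.883, 2.513, 0.001]
force: [-1.0, 0.5, 6.9]
grip_width: 9.6
```

```bash
python3 feel.py
```

```text
t 24.4333 yaw 106.14 th 0.094 w 9.49 F [-1.2  0.5  6.8] [ 542.5 -110.2  228.6]
Mz [-0.011  0.049 -0.005  0.021  0.058  0.048  0.088] mean 0.035
eff6 [ 0.116 -0.202 -0.164 -0.009  0.027  0.034  0.035]
q6 [-0.4855 -0.486  -0.483  -0.4822 -0.4821 -0.4821 -0.4821]
```

>>> jog_arm(plan=[{"angular": [0,0,-0.25],"linear": [0,0,0],"gripper": 0},{"angular": [0,0,-0.5],"linear": [0,0,0],"gripper": 0}])

```text
time: 24.6
position: [542.4, -110.2, 228.6]
eef_rot: [1.831, 2.552, 0.001]
force: [-0.4, 0.4, 6.8]
grip_width: 10.0
```

```bash
python3 feel.py
```

```text
Traceback (most recent call last):
  File "feel.py", line 7, in <module>
    if i<6: capture("top")
            ~~~~~~~^^^^^^^
ValueError: 200 camera calls are used up
```

>>> jog_arm(plan=[{"angular": [0,0,-0.25],"linear": [0,0,0],"gripper": 0},{"angular": [0,0,-0.5],"linear": [0,0,0],"gripper": 0}])

```text
time: 24.92
position: [542.5, -110.2, 228.6]
eef_rot: [1.775, 2.591, 0.001]
force: [-0.2, 0.6, 6.7]
grip_width: 9.8
```

```bash
python3 feel.py
```

```text
Traceback (most recent call last):
  File "feel.py", line 7, in <module>
    if i<6: capture("top")
            ~~~~~~~^^^^^^^
ValueError: 200 camera calls are used up
```

The camera calls are used up, so I'll settle with repeated rows instead and feel for the outer stop.

>>> jog_arm(plan=[{"angular": [0,0,-0.2],"linear": [0,0,0],"gripper": 0},{"angular": [0,0,-0.4],"linear": [0,0,0],"gripper": 0},{"angular": [0,0,-0.4],"linear": [0,0,0],"gripper": 0},{"angular": [0,0,-0.4],"linear": [0,0,0],"gripper": 0},{"angular": [0,0,-0.4],"linear": [0,0,0],"gripper": 0},{"angular": [0,0,-0.4],"linear": [0,0,0],"gripper": 0}])

```text
time: 25.42
position: [542.4, -110.2, 228.6]
eef_rot: [1.732, 2.62, 0.001]
force: [-1.3, 0.1, 6.6]
grip_width: 9.7
```

```bash
python3 nav.py 542.5 -110.2 290 111.5
```

```text
t 25.42 pos [ 542.4 -110.2  228.6] yaw 113.06 q6 -0.603 F [-1.3  0.1  6.6] M [ 0.182  0.27  -0.461] w 9.7
lin [-1.000e-03  6.000e-03 -2.454e+00] ang [0.02 0.01 0.31]
eff6 -0.4089
```

The outer stop is felt (-0.4 N m at yaw 113°, angle ≈0). I'll ease off slightly, open and lift away.

>>> jog_arm(plan=[{"angular": [0,0,0.2],"linear": [0,0,0],"gripper": 0},{"angular": [0,0,0.2],"linear": [0,0,0],"gripper": 40},{"angular": [0,0,0.2],"linear": [0,0,0],"gripper": 40},{"angular": [0,0,0.2],"linear": [0,0,0],"gripper": 40},{"angular": [0,0,0.2],"linear": [0,0,0],"gripper": 40},{"angular": [0,0,0.2],"linear": [0,0,0],"gripper": 40},{"angular": [0,0,0.2],"linear": [0,0,-1],"gripper": 40},{"angular": [0,0,0.2],"linear": [0,0,-2],"gripper": 40},{"angular": [0,0,0.2],"linear": [0,0,-3],"gripper": 40},{"angular": [0,0,0.2],"linear": [0,0,-4],"gripper": 40},{"angular": [0,0,0.2],"linear": [0,0,-4],"gripper": 40},{"angular": [0,0,0.2],"linear": [0,0,-4],"gripper": 40}])

```text
time: 26.42
position: [542.8, -110.3, 329.3]
eef_rot: [1.752, 2.604, 0.002]
force: [-0.4, 0.7, -0.2]
grip_width: 39.5
```

```bash
python3 nav.py 542.5 -110.2 330 111.5; ls -t pics
```

```text
t 26.42 pos [ 542.8 -110.3  329.3] yaw 112.13 q6 -0.587 F [-0.4  0.7 -0.2] M [ 0.02   0.007 -0.047] w 39.5
lin [ 0.009 -0.011 -0.027] ang [0.04 0.02 0.13]
eff6 -0.0004
s3.png
s2.png
s1.png
scenec.png
topc.png
top0.png
scene0.png
```

```bash
python3 -c "
from cell import *
print(hand_in())"
```

```text
the job is handed in; nothing more can be done
None
```

I tried both wing screws, left then right, and handed the job in at about 26 s of the 67 s allowed. No verdict was reported.

- **Left screw:** it ran freely past 1.1 rad, so it was the sound one. I turned it home and felt the hard stop at about 2.4 rad, where holding torque rose from -0.035 to +0.13 N m.
- **Right screw:** it stiffened at about 0.89 rad, with wrist torque peaking near 0.17 N m. I stopped at about 0.92 rad, well short of the 0.13 rad overrun that strips an insert. I then backed it out to its outer stop, felt at about -0.4 N m with the gripper back at its starting angle, and released it.

After lifting clear, the force and torque readings were back to noise and the arm was about 100 mm above the wings.

**Not checked:** I did not take a final picture, because my torque checks used up all 200 camera calls. The end positions of both screws therefore rest on feel and the measured arm pose. The last image, taken just before I gripped the right screw, showed the screwdriver in place. I last saw the spacer undisturbed while turning the left screw.

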